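Set out the drape moulds

ROBOT

A 6-joint arm with a two-finger parallel gripper is mounted at the origin on a cart in front of the work surface, level with it; the furniture and walls round the work are solid. World frame = base frame: x ahead of the robot, y to its left, z up, the work surface at z = 0. Lengths are in m, angles in rad, forces in N, time in s.
With the tool pointing down it reaches from about 0.35 to 0.775 m from the base axis. Payload 5.5 kg.
Tool frame: the origin (TCP) lies at the very end of the fingers, on their centre line; the grasp point (between the pads) lies 19 mm behind it; z points along the fingers, y is the line along which they close (so a half turn about z gives the same grasp; the last joint's range is limited). The gripper opens to 85 mm and grips with 20 to 120 N. Pads are 22 mm wide; open, the fingers measure 114 mm over their backs; the gripper's body (76 mm by 85 mm) begins 54 mm behind the grasp point. The pads swing forward as they close: fully open they stand 13 mm farther back than shut.
Start: joints at [-1.305, 0.313, 0.046, 1.304, 0, 1.431], TCP at [0.227, -0.528, 0.231] pointing down, gripper open.
Joint ranges: [-2.76, 2.76], [-0.86, 1.69], [-1.03, 1.26], [-2.2, 2.34], [-1.47, 1.5], [-3.14, 3.14]. Speed limits (rad/s): [2.57, 2.57, 3.14, 3.14, 3.14, 3.14].

INTERFACE

Orientations are given as a rotation vector (axis times angle).
In Python, from workcell import * gives the robot as it stands.
- The arm moves only by the tool jog_arm, never from a script. Its arguments are lists of equal length, an entry for each row: "dp": the shift along the world's x, y, z in m, a list of three; "roll": the turn about the world's z in degrees. In form: {"dp": [[tx, ty, tz], ...], "roll": [roll, ...]}. A call has 1 to 5 rows; each row shifts and turns the commanded pose from where the row before left it; what a row does not reach is not made up. A row lasts 1/10 s, in which the tool goes at most 50 mm and 8.59 degrees, less where a joint would pass 70% of its speed; a pose out of reach is approached as far as the arm can. A call is refused whole if a number of a shift passes 0.05 or a number of a turn 8.59, either way. A call with a gripper value outside its range is refused whole. "grip" is the opening, from -1 (shut) to 1 (fully open), set as the call begins (left out, the last holds). The fingers move at their own pace and stop on an object; the grip force is fixed at half the most. Time passes only in rows, so rows that do not move let the fingers close. It gives the time, the measured TCP pose, the force, the opening and the grip force at its end, in the units of the state.
- get_state(): the state, without advancing time (a new reading comes with each control period).
- get_image(name): name is "scene" or "top" or "wrist"; returns the picture (480x640x3 uint8, red, green, blue); there is no depth.
- calibration(name): a dict with "fovy" (degrees; the focal length in pixels is half the picture's height over the tangent of half this angle, whatever the lens; pixels are square), "cx", "cy" (the principal point, pixels), "R" (3x3) and "t" (3): a world point X has camera coordinates R X + t. Camera axes: x right, y down, z forward; pixel columns grow to the right and rows downward; lengths in m; the calibration is good to about 2 mm. A picture is of the moment at which its call begins: read the wrist's pose just before it. calibration takes no time and is no camera call; for the wrist camera it gives the pose at the moment of the call.
- finish_job(): hands the job in; it is judged then, once.
Trained networks look in the newest picture that a camera, given by its name, has taken for a name from the list of things; names that differ only in an ending like _2 or _b are one class to them, and where a whole thing is asked for, a point or a joint stands for the part that bears it (a point fixed in the world has none). Each returns a list of dicts, best first, with "confidence" (0 to 1); they miss things now and then, are a little off and sometimes report something else, mostly with a low value. They report only what shows in the picture. A call takes as long as a camera call. They do not tell look-alikes from the thing itself.
- spot_in(query, camera): "centre" ([column, row] in pixels, amid what is visible of it).
- trace(query, camera): "region" (480x640 bool, what is visible of it) and "centre" ([column, row] in pixels, amid what is visible of it).
- pinpoint(query, camera): "centre" ([column, row] in pixels: a listed point, or the origin of a listed thing).
The state is a dict: "time": time; "qpos": joint angles; "joint_vel": joint speeds; "tau": joint torques, N m; "tcp_pos": TCP position; "tcp_rot": TCP orientation; "wrist_force": force on the tool from outside, world axes, zero at the start; "ft_torque": the same for the moment, N m; "width": finger opening in m; "gripper_force": force on a finger pad.
Only numpy, scipy, OpenCV 4.12 (cv2) and the standard library are available. Lean on these libraries where they do the work, as an engineer would, in place of code of your own. Each camera call takes 0.05 s, during which the arm holds its last target. There are 200 camera calls.

TASK

The drape moulds have been left in two piles. Take the piles apart and set each mould flat on the cork inside the rim of the board that has its own outline and size, so that all five are ready to have slabs draped over them; do not tip a mould over on the way.

Things in the scene. Friction and masses are not known exactly. Their poses are not given: they have to be found in the camera images.
- mould_oblong: White plaster drape mould: rectangular block, 60 mm along its x, 96 mm along its y, 28 mm high, upright flat sides, edges slightly rounded. Loose, 0.02 to 0.25 kg. Bottom of one of the two piles. Origin at the centre of its underside, z up.
- mould_square: White plaster drape mould: square block, 60 x 60 mm, 28 mm high, upright flat sides, edges slightly rounded. Loose, 0.02 to 0.25 kg. Bottom of the other pile. Origin at the centre of its underside, z up.
- mould_hexagon: Brick-red fired-clay drape mould: hexagonal block, 48 mm across flats (one pair of flats looks along its x and -x), 55 mm across corners, 28 mm high, upright flat sides, edges slightly rounded. Loose, 0.02 to 0.25 kg. Lies on one of the two pile bottoms. Origin at the centre of its underside, z up.
- mould_disc: Brick-red fired-clay drape mould: larger round block, 48 mm diameter, 28 mm high, upright flat sides, edges slightly rounded. Loose, 0.02 to 0.25 kg. Lies on the other pile bottom. Origin at the centre of its underside, z up.
- mould_button: White plaster drape mould: smaller round block, 32 mm diameter, 28 mm high, upright flat sides, edges slightly rounded. Loose, 0.02 to 0.25 kg. Lies on top of the hexagon mould. Origin at the centre of its underside, z up.
- board_oblong: The place for mould_oblong: low wooden board with a cork floor and a pale raised rim; rectangular board, recess 76 x 112 mm (long side along its y), outside 88 x 124 mm. Cork floor 6 mm above the table, rim top 12 mm above the table, so the recess is 6 mm deep and 8 mm wider than its mould on every side. Does not move. Origin at the centre of its underside on the table, z up.
- board_square: The place for mould_square: low wooden board with a cork floor and a pale raised rim; square board, recess 76 x 76 mm, outside 88 x 88 mm. Cork floor 6 mm above the table, rim top 12 mm above the table, so the recess is 6 mm deep and 8 mm wider than its mould on every side. Does not move. Origin at the centre of its underside on the table, z up.
- board_hexagon: The place for mould_hexagon: low wooden board with a cork floor and a pale raised rim; hexagonal board, recess 64 mm across flats (flats along its x), outside 76 mm across flats. Cork floor 6 mm above the table, rim top 12 mm above the table, so the recess is 6 mm deep and 8 mm wider than its mould on every side. Does not move. Origin at the centre of its underside on the table, z up.
- board_disc: The place for mould_disc: low wooden board with a cork floor and a pale raised rim; larger round board, recess 64 mm diameter, outside 76 mm. Cork floor 6 mm above the table, rim top 12 mm above the table, so the recess is 6 mm deep and 8 mm wider than its mould on every side. Does not move. Origin at the centre of its underside on the table, z up.
- board_button: The place for mould_button: low wooden board with a cork floor and a pale raised rim; smaller round board, recess 48 mm diameter, outside 60 mm. Cork floor 6 mm above the table, rim top 12 mm above the table, so the recess is 6 mm deep and 8 mm wider than its mould on every side. Does not move. Origin at the centre of its underside on the table, z up.
Not all that is in view belongs to the job. Leave any pink or red look-alike of the mould_oblong alone.

How it is judged:
By the outcome, as a careful person would: the job done as asked, in the order asked, and still so for the second after the job is handed in, with the robot touching nothing.
It also fails if it takes over 106 s, if anything falls off the work surface, if the arm or the gripper's body presses on something with over 40 N, if the wrist force passes 120 N, or if a joint passes its speed limit or range.

## Working session

There is one attempt and no reset: what is moved stays moved. The work goes in short steps, Python scripts to look and compute and a tool call to move; the robot and the scene stay as the last step left them, time stands still between calls to the robot, and variables do not carry over. Pictures are saved under pics/ and viewed, at most 14 in all, crops included, and the job is handed in when it is done.

Besides the shell and the picture viewer there is one more tool, called after "Request:" as name(argument=value, ...) on one line, values as JSON. jog_arm: Moves the arm, as the interface text tells. Its arguments: {"type":"object","properties":{"dp":{"type":"array"},"roll":{"type":"array"},"grip":{"type":"number"}},"required":["dp","roll"]}

```bash
mkdir -p pics; python3 - <<'E'
from workcell import *
import cv2
s=get_state(); print(s['time'],s['tcp_pos'],s['tcp_rot'],s['width'])
for n in ['top','scene']:
    im=get_image(n); cv2.imwrite(f'pics/{n}0.png',im[:,:,::-1]); c=calibration(n); print(n,c)
E
```

```text
0.0 [ 0.22684023 -0.52780487  0.23038755] [-3.07532420e+00 -6.32718587e-01  2.07816552e-04] 0.08554194600622843
top {'fovy': 45.30676267610125, 'cx': 324.2877519602277, 'cy': 226.31756908003373, 'R': array([[ 0.00880473, -0.99991483, -0.00963423],
       [-0.9967279 , -0.00800169, -0.08043298],
       [ 0.08034904,  0.0103109 , -0.99671346]]), 't': array([0.01025995, 0.51876212, 1.68536614])}
scene {'fovy': 48.184967664470776, 'cx': 317.0010074152238, 'cy': 237.16206480908903, 'R': array([[-0.71879271, -0.69517618, -0.00819229],
       [-0.35917226,  0.38141179, -0.85177481],
       [ 0.5952582 , -0.60930708, -0.52384402]]), 't': array([0.38151874, 0.23463622, 1.05773871])}
```

View pics/top0.png

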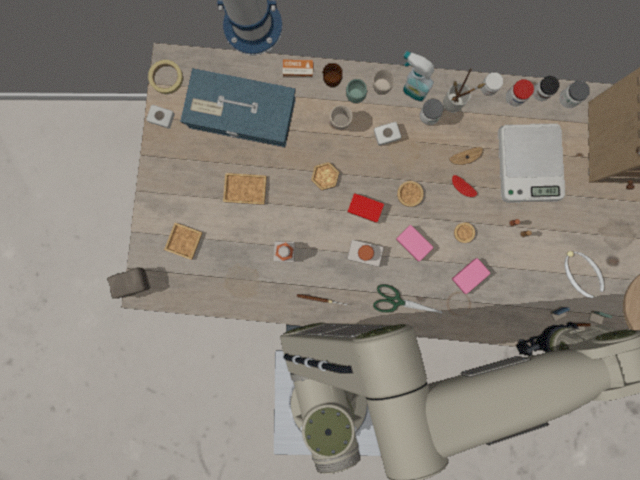

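View pics/scene0.png

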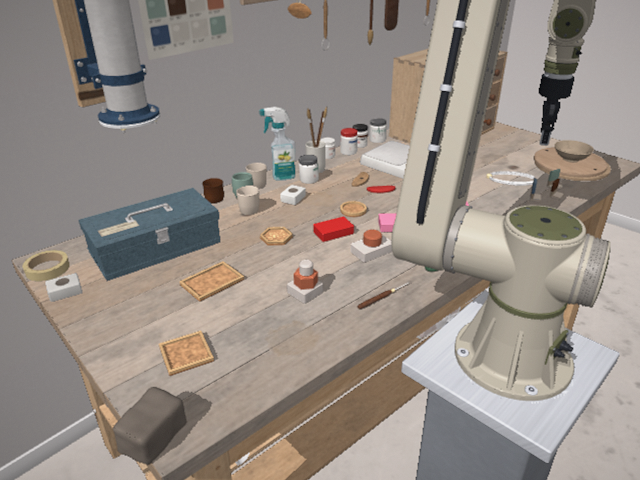

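```bash
cat > h.py <<'E'
from workcell import *
import cv2, numpy as np
def proj(px,c,z):
    f=240/np.tan(np.radians(c['fovy']/2)); px=np.atleast_2d(px).astype(float)
    d=np.c_[(px[:,0]-c['cx'])/f,(px[:,1]-c['cy'])/f,np.ones(len(px))]@c['R']
    C=-c['R'].T@c['t']; s=(z-C[2])/d[:,2]
    return (C+d*s[:,None])[:,:2]
def rect(mask,c,z):
    # scaled min-area rect in world (mm)
    cs,_=cv2.findContours(mask.astype(np.uint8),cv2.RETR_EXTERNAL,cv2.CHAIN_APPROX_NONE)
    k=max(cs,key=cv2.contourArea)[:,0]
    w=(proj(k,c,z)*1000).astype(np.float32)
    (cx,cy),(a,b),ang=cv2.minAreaRect(w)
    # angle (deg, world) of the long side
    if a<b: ang+=90
    return round(cx,1),round(cy,1),round(max(a,b),1),round(min(a,b),1),round(ang%180,1)
def yaw():
    s=get_state(); R=cv2.Rodrigues(np.array(s['tcp_rot']))[0]
    return np.degrees(np.arctan2(R[1,1],R[0,1]))%180
Z=dict(board_oblong=.012,board_square=.012,board_hexagon=.012,board_disc=.012,board_button=.012,mould_oblong=.028,mould_square=.028,mould_hexagon=.056,mould_disc=.056,mould_button=.084)
E
python3 - <<'E'
from h import *
im=get_image('top'); c=calibration('top')
print('yaw of closing line',yaw())
for n,z in Z.items():
    for r in trace(n,'top')[:3]:
        print(n,round(r['confidence'],2),np.round(r['centre']),rect(r['region'],c,z))
cv2.imwrite('pics/crop.png',cv2.resize(im[150:310,140:500],None,fx=2.2,fy=2.2,interpolation=cv2.INTER_CUBIC)[:,:,::-1])
E
```

```text
yaw of closing line 113.25124660286899
board_oblong 0.74 [276. 256.] (443.0, 156.5, 57.2, 18.5, 4.0)
board_oblong 0.66 [248. 188.] (631.1, 255.3, 118.9, 87.3, 86.6)
board_square 0.68 [183. 243.] (472.0, 435.4, 93.8, 88.3, 72.1)
board_square 0.59 [323. 176.] (672.4, 14.4, 84.6, 75.9, 166.7)
board_square 0.28 [283. 258.] (442.8, 132.8, 51.7, 49.1, 51.9)
board_disc 0.95 [408. 193.] (620.8, -241.6, 73.9, 72.7, 45.3)
board_button 0.62 [466. 232.] (504.3, -400.8, 59.5, 56.6, 90.5)
mould_oblong 0.89 [356. 254.] (440.2, -106.2, 96.1, 60.0, 76.4)
mould_oblong 0.8 [470. 276.] (376.0, -416.7, 101.1, 62.2, 131.8)
mould_oblong 0.79 [413. 240.] (471.1, -251.4, 97.3, 60.8, 45.1)
mould_square 0.49 [275. 257.] (421.2, 155.1, 25.1, 14.5, 45.7)
mould_hexagon 0.42 [289. 252.] (443.2, 128.9, 51.4, 51.1, 45.7)
mould_disc 0.76 [366. 254.] (441.5, -106.4, 47.2, 44.9, 135.3)
mould_disc 0.25 [356. 252.] (440.3, -103.9, 94.0, 58.2, 77.0)
```

View pics/crop.png

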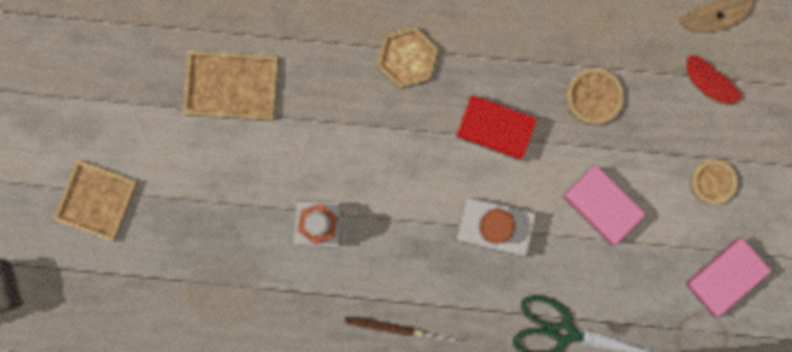

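The boards are all clear in the top view: oblong (246,189), square (184,241), hexagon (326,176), disc (410,194), button (465,232). The piles are at (284,252), square with hexagon and button on it, and (366,253), white oblong with the disc on it. There are four candidates for the oblong: red at (365,208), pink at (413,240), pink at (470,276), and the white one at (366,253). Only the white one fits (white plaster, disc on top), and the crop confirms it. I'll start there.

Request:
jog_arm(dp=[[0.0215, 0.0422, 0], [0.0215, 0.0422, 0], [0.0215, 0.0422, 0], [0.0215, 0.0422, 0], [0.0215, 0.0422, 0]], roll=[5.3, 5.3, 5.3, 5.3, 5.3], grip=1)

```text
time: 1.15
tcp_pos: [0.335, -0.3157, 0.2315]
tcp_rot: [2.847, 1.326, 0.0]
wrist_force: [0.3, -0.7, -0.3]
width: 0.0856
gripper_force: 0.0
```

Request:
jog_arm(dp=[[0.0215, 0.0422, 0], [0.0215, 0.0422, 0], [0.0215, 0.0422, 0], [0.0215, 0.0422, 0], [0.0215, 0.0422, 0]], roll=[5.3, 5.3, 5.3, 5.3, 5.3])

```text
time: 1.65
tcp_pos: [0.4426, -0.1046, 0.2317]
tcp_rot: [2.467, 1.943, 0.001]
wrist_force: [1.6, -0.5, 0.0]
width: 0.0855
gripper_force: 0.0
```

Request:
jog_arm(dp=[[0, 0, 0], [0, 0, 0]], roll=[0, 0])

```text
time: 1.85
tcp_pos: [0.4423, -0.1052, 0.2314]
tcp_rot: [2.468, 1.943, -0.0]
wrist_force: [1.0, 0.5, 0.7]
width: 0.0856
gripper_force: 0.0
```

```bash
python3 - <<'E'
from h import *
im=get_image('wrist'); c=calibration('wrist'); s=get_state(); print(s['time'],s['tcp_pos'],yaw(),s['qpos'])
cv2.imwrite('pics/w1.png',im[:,:,::-1])
for n in ['mould_disc','mould_oblong']:
    for r in trace(n,'wrist')[:2]:
        print(n,round(r['confidence'],2),np.round(r['centre']),rect(r['region'],c,Z[n]))
E
```

```text
1.9 [ 0.44199897 -0.10618892  0.23137903] 166.28871123573643 [-4.12405878e-01  8.02375295e-02 -2.44479760e-01  1.24583765e+00
 -4.20689510e-04  1.39769757e+00]
mould_disc 0.58 [316. 216.] (440.5, -103.1, 48.0, 44.4, 76.3)
mould_oblong 0.95 [314. 193.] (439.7, -103.8, 97.1, 61.3, 76.3)
mould_oblong 0.94 [442. 179.] (570.3, -105.1, 95.1, 66.0, 70.0)
```

View pics/w1.png

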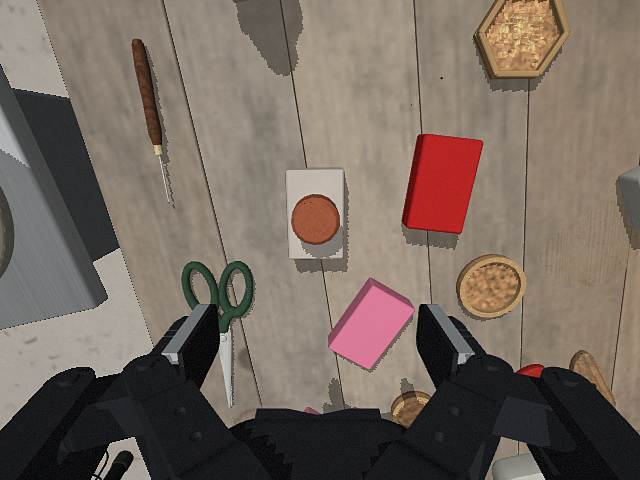

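The disc is at (316,219) on the white oblong at (316,214), both under the gripper. I'll descend and grip the disc.

Request:
jog_arm(dp=[[-0.0015, 0.0005, -0.045], [0, 0, -0.045], [0, 0, -0.045], [0, 0, -0.04], [0, 0, -0.023]], roll=[0, 0, 0, 0, 0])

```text
time: 2.5
tcp_pos: [0.438, -0.1067, 0.0305]
tcp_rot: [-2.473, -1.933, 0.003]
wrist_force: [0.4, -0.2, 0.6]
width: 0.0855
gripper_force: 0.0
```

Request:
jog_arm(dp=[[0, 0, 0], [0, 0, 0], [0, 0, 0], [0, 0, 0], [0, 0, 0]], roll=[0, 0, 0, 0, 0], grip=-1)

```text
time: 3.0
tcp_pos: [0.442, -0.107, 0.0352]
tcp_rot: [2.469, 1.937, 0.002]
wrist_force: [-0.7, -1.8, 7.1]
width: 0.0458
gripper_force: 62.2
```

Request:
jog_arm(dp=[[0, 0, 0.02], [0, 0, 0.05], [0, 0, 0.05], [0.02, -0.015, 0.02], [0.04, -0.03, 0]], roll=[0, 0, 0, 0, 0])

```text
time: 3.5
tcp_pos: [0.5017, -0.1505, 0.1791]
tcp_rot: [2.464, 1.938, 0.006]
wrist_force: [1.7, -0.1, -0.7]
width: 0.0456
gripper_force: 61.9
```

Request:
jog_arm(dp=[[0.04, -0.03, 0], [0.04, -0.03, 0], [0.039, -0.03, 0], [0, 0, 0], [0, 0, 0]], roll=[0, 0, 0, 0, 0])

```text
time: 4.0
tcp_pos: [0.6196, -0.2413, 0.1719]
tcp_rot: [-2.47, -1.938, 0.001]
wrist_force: [0.1, -0.1, -0.4]
width: 0.0458
gripper_force: 61.9
```

```bash
cat >> h.py <<'E'
def look(cam,names,pic=None,k=2):
    im=get_image(cam); c=calibration(cam); s=get_state(); print(np.round(s['time'],2),np.round(s['tcp_pos'],4),round(yaw(),1),'w',np.round(s['width'],4),np.round(s['gripper_force'],1))
    if pic: cv2.imwrite(f'pics/{pic}.png',im[:,:,::-1])
    for n in names:
        for r in trace(n,cam)[:k]:
            print(n,round(r['confidence'],2),np.round(r['centre']),rect(r['region'],c,Z[n]))
E
python3 -c "
from h import *
look('wrist',['board_disc'],'w2')
look('top',['mould_oblong','mould_square','mould_hexagon','mould_button','board_button','board_hexagon'],'t2',3)"
```

```text
4.05 [ 0.6189 -0.2405  0.1728] 166.2 w 0.0455 61.9
board_disc 0.94 [314. 222.] (619.6, -235.7, 75.5, 69.9, 164.8)
4.15 [ 0.6186 -0.2399  0.1742] 166.3 w 0.0457 61.9
mould_oblong 0.82 [366. 206.] (573.0, -107.2, 93.6, 64.0, 71.8)
mould_oblong 0.78 [471. 275.] (376.5, -414.2, 102.4, 65.7, 129.3)
mould_oblong 0.61 [353. 252.] (445.3, -83.7, 60.7, 51.4, 166.4)
mould_square 0.61 [280. 261.] (426.7, 113.2, 23.5, 20.6, 0.5)
mould_button 0.6 [283. 252.] (440.7, 126.7, 31.4, 31.4, 0.8)
board_button 0.91 [462. 231.] (505.8, -400.8, 59.7, 59.6, 90.5)
board_hexagon 0.76 [326. 177.] (672.4, 15.7, 81.5, 76.3, 49.5)
```

View pics/w2.png

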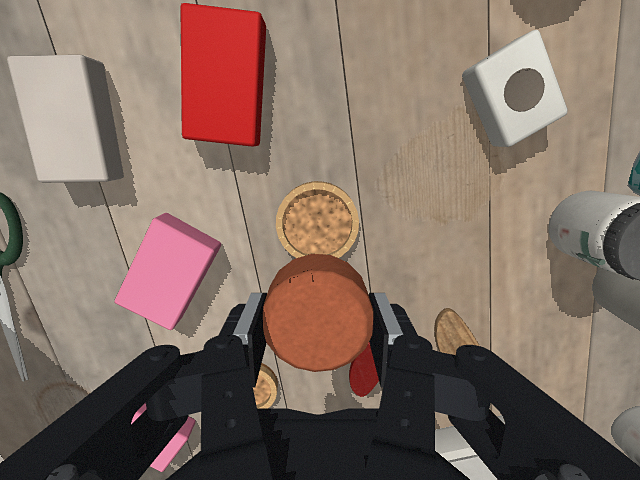

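The disc is held square in the fingers at (318,310), with the board at (318,222) ahead of it in the picture. I'll lower it onto the cork.

Request:
jog_arm(dp=[[0.0005, -0.001, -0.045], [0, 0, -0.045], [0, 0, -0.045], [0, 0, -0.015], [0, 0, -0.005]], roll=[0, 0, 0, 0, 0])

```text
time: 4.95
tcp_pos: [0.6178, -0.2406, 0.0155]
tcp_rot: [-2.468, -1.937, 0.003]
wrist_force: [-1.2, -0.2, 0.0]
width: 0.046
gripper_force: 61.9
```

Request:
jog_arm(dp=[[0, 0, -0.002], [0, 0, -0.002], [0, 0, -0.001], [0, 0, 0]], roll=[0, 0, 0, 0])

```text
time: 5.35
tcp_pos: [0.6208, -0.2423, 0.0146]
tcp_rot: [2.47, 1.938, 0.001]
wrist_force: [-0.5, 0.8, 0.0]
width: 0.0458
gripper_force: 61.9
```

Request:
jog_arm(dp=[[0, 0, -0.001], [0, 0, -0.001], [0, 0, 0]], roll=[0, 0, 0])

```text
time: 5.65
tcp_pos: [0.6206, -0.2422, 0.0133]
tcp_rot: [2.47, 1.938, 0.001]
wrist_force: [-1.4, 1.7, 7.3]
width: 0.0455
gripper_force: 62.8
```

Request:
jog_arm(dp=[[0, 0, 0], [0, 0, 0], [0, 0, 0], [0, 0, 0.01], [0, 0, 0.04]], roll=[0, 0, 0, 0, 0], grip=1)

```text
time: 6.15
tcp_pos: [0.6166, -0.2401, 0.0573]
tcp_rot: [-2.465, -1.934, 0.006]
wrist_force: [0.1, -0.2, -0.2]
width: 0.0856
gripper_force: 0.0
```

Request:
jog_arm(dp=[[-0.015, 0.011, 0.05], [-0.035, 0.027, 0.05], [-0.045, 0.034, 0.04], [-0.045, 0.034, 0], [-0.04, 0.031, 0]], roll=[0, 0, 0, 0, 0])

```text
time: 6.65
tcp_pos: [0.4674, -0.1256, 0.1765]
tcp_rot: [2.469, 1.937, 0.003]
wrist_force: [-1.2, 0.7, 0.2]
width: 0.0853
gripper_force: 0.0
```

Request:
jog_arm(dp=[[0, 0, 0], [0, 0, 0]], roll=[0, 0])

```text
time: 6.85
tcp_pos: [0.4671, -0.1253, 0.1756]
tcp_rot: [2.469, 1.94, 0.001]
wrist_force: [0.8, 0.2, -0.2]
width: 0.0852
gripper_force: 0.0
```

```bash
python3 -c "
from h import *
look('wrist',['mould_oblong','mould_disc','board_disc'],'w3',3)"
```

```text
6.9 [ 0.4686 -0.1263  0.1757] 166.3 w 0.0853 0.0
mould_oblong 0.97 [346. 340.] (472.9, -245.1, 103.4, 67.6, 44.9)
mould_oblong 0.81 [281. 208.] (442.4, -105.0, 96.9, 60.0, 77.0)
mould_oblong 0.64 [432. 171.] (573.0, -105.4, 96.7, 66.0, 70.2)
mould_disc 0.78 [500. 301.] (606.8, -219.9, 56.1, 42.7, 124.8)
board_disc 0.92 [475. 283.] (616.0, -234.9, 76.2, 74.1, 40.1)
```

View pics/w3.png

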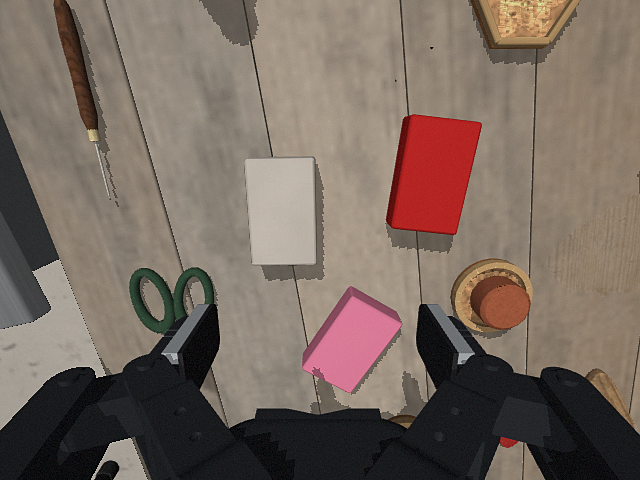

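The disc sits inside its board at (490,300). The white oblong is free at (281,210). I'll take the oblong next.

Request:
jog_arm(dp=[[-0.027, 0.021, 0], [0, 0, -0.045], [0, 0, -0.045], [0, 0, -0.045], [0, 0, -0.03]], roll=[0.5, 0, 0, 0, 0])

```text
time: 7.55
tcp_pos: [0.4405, -0.1052, 0.0069]
tcp_rot: [-2.462, -1.949, 0.001]
wrist_force: [0.0, 0.2, -0.6]
width: 0.0853
gripper_force: 0.0
```

Request:
jog_arm(dp=[[0, 0, -0.005], [0, 0, 0], [0, 0, 0], [0, 0, 0], [0, 0, 0]], roll=[0, 0, 0, 0, 0], grip=-1)

```text
time: 8.05
tcp_pos: [0.4419, -0.1055, 0.0058]
tcp_rot: [2.461, 1.949, 0.002]
wrist_force: [-0.4, -0.4, -2.7]
width: 0.0588
gripper_force: 67.1
```

Request:
jog_arm(dp=[[0, 0, 0.02], [0, 0, 0.05], [0, 0, 0.05], [0.01, 0.02, 0.04], [0.02, 0.04, 0.01]], roll=[0, 0, 0, 1, 1.5])

```text
time: 8.55
tcp_pos: [0.4736, -0.0469, 0.1807]
tcp_rot: [2.417, 1.993, 0.008]
wrist_force: [2.2, -0.6, -2.2]
width: 0.0586
gripper_force: 67.1
```

Request:
jog_arm(dp=[[0.02, 0.04, 0], [0.025, 0.04, 0], [0.025, 0.045, 0], [0.025, 0.045, 0], [0.025, 0.045, 0]], roll=[1.5, 1.5, 1.5, 1.5, 1])

```text
time: 9.05
tcp_pos: [0.5893, 0.1682, 0.1755]
tcp_rot: [2.291, 2.148, 0.002]
wrist_force: [0.3, -0.5, -1.6]
width: 0.0587
gripper_force: 67.1
```

Request:
jog_arm(dp=[[0.02, 0.045, 0], [0.019, 0.04, 0], [0, 0, 0], [0, 0, 0]], roll=[0, 0, 0, 0])

```text
time: 9.45
tcp_pos: [0.6273, 0.2522, 0.1741]
tcp_rot: [-2.291, -2.15, 0.001]
wrist_force: [-1.0, -0.6, -2.4]
width: 0.0591
gripper_force: 67.1
```

```bash
python3 -c "
from h import *
look('wrist',['board_oblong','mould_oblong','board_square'],'w4')"
```

```text
9.5 [0.6271 0.2512 0.1744] 176.3 w 0.0586 67.1
board_oblong 0.66 [319. 176.] (633.3, 293.3, 89.3, 51.7, 176.3)
mould_oblong 0.68 [315. 301.] (620.7, 158.5, 227.4, 143.1, 86.6)
board_square 0.88 [110.  29.] (469.1, 423.4, 93.1, 59.4, 161.0)
```

View pics/w4.png

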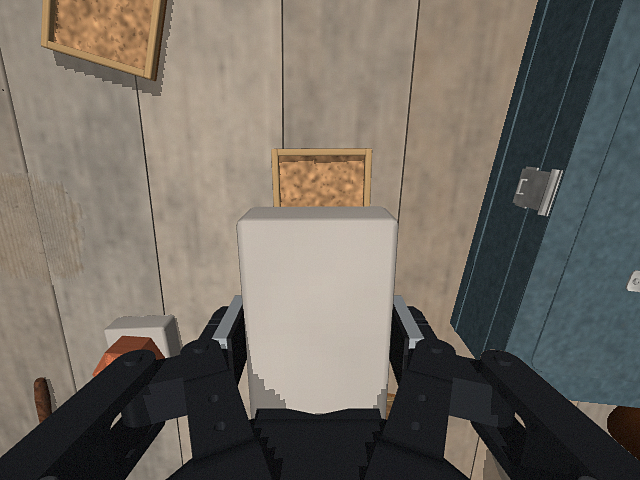

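The oblong is held straight, with its board ahead at (322,178) to the far edge. It needs about 3.5 mm more in both x and y before lowering.

Request:
jog_arm(dp=[[0.0035, 0.0035, -0.03], [0, 0, -0.045], [0, 0, -0.045], [0, 0, -0.03], [0, 0, -0.008]], roll=[0, 0, 0, 0, 0])

```text
time: 10.15
tcp_pos: [0.6278, 0.2524, 0.0127]
tcp_rot: [-2.292, -2.143, 0.01]
wrist_force: [0.1, -0.1, -2.3]
width: 0.0586
gripper_force: 66.9
```

Request:
jog_arm(dp=[[0, 0, -0.002], [0, 0, -0.002], [0, 0, -0.001], [0, 0, 0]], roll=[0, 0, 0, 0])

```text
time: 10.55
tcp_pos: [0.6324, 0.2549, 0.0135]
tcp_rot: [2.292, 2.146, 0.004]
wrist_force: [1.4, -0.2, -2.1]
width: 0.0586
gripper_force: 66.9
```

Request:
jog_arm(dp=[[0, 0, -0.001], [0, 0, 0]], roll=[0, 0])

```text
time: 10.75
tcp_pos: [0.6314, 0.2548, 0.0111]
tcp_rot: [2.292, 2.147, 0.001]
wrist_force: [0.4, 0.0, -1.3]
width: 0.0585
gripper_force: 66.9
```

```bash
python3 -c "
from h import *
s=get_state();print(s['tcp_pos'],s['wrist_force'])"
```

```text
[0.63138852 0.25483741 0.01114727] [ 0.3704817   0.01152251 -1.29572041]
```

Request:
jog_arm(dp=[[0, 0, -0.001], [0, 0, 0], [0, 0, 0], [0, 0, 0.01], [0, 0, 0.05]], roll=[0, 0, 0, 0, 0], grip=1)

```text
time: 11.25
tcp_pos: [0.6266, 0.2534, 0.0643]
tcp_rot: [-2.289, -2.144, 0.017]
wrist_force: [0.5, 0.3, -1.5]
width: 0.0856
gripper_force: 0.0
```

Request:
jog_arm(dp=[[0, 0, 0.05], [-0.03, -0.02, 0.05], [-0.045, -0.03, 0.04], [-0.045, -0.03, 0.02], [-0.045, -0.03, 0]], roll=[0, 0, 0, 0, 0])

```text
time: 11.75
tcp_pos: [0.4937, 0.1621, 0.2113]
tcp_rot: [2.289, 2.145, 0.01]
wrist_force: [1.2, -0.2, 0.5]
width: 0.0856
gripper_force: 0.0
```

Request:
jog_arm(dp=[[-0.023, -0.015, 0], [0, 0, 0], [0, 0, 0]], roll=[0, 0, 0])

```text
time: 12.05
tcp_pos: [0.4701, 0.1473, 0.2085]
tcp_rot: [2.292, 2.146, 0.004]
wrist_force: [-0.6, 0.4, 0.4]
width: 0.0854
gripper_force: 0.0
```

```bash
python3 -c "
from h import *
look('wrist',['mould_button','mould_hexagon','mould_square','board_square'],'w5')
im=get_image('scene');cv2.imwrite('pics/s5.png',im[120:360,120:440,::-1].repeat(2,0).repeat(2,1))"
```

```text
12.1 [0.4708 0.1476 0.2082] 176.2 w 0.0854 0.0
mould_button 0.77 [285. 252.] (442.1, 135.1, 35.9, 30.7, 85.5)
mould_square 0.68 [298. 211.] (443.1, 138.5, 63.7, 59.5, 88.9)
```

View pics/w5.png

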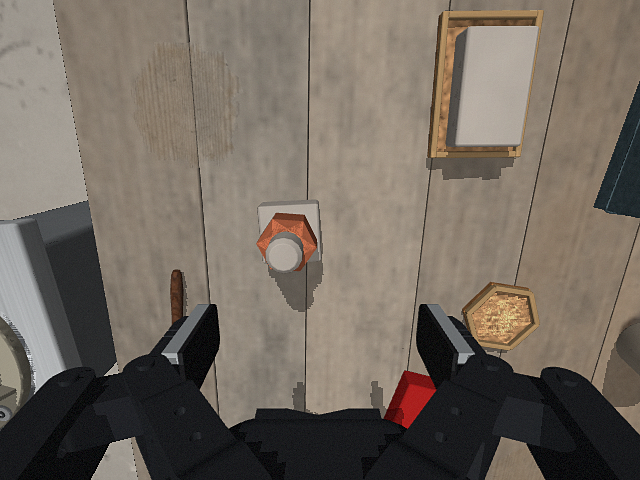

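View pics/s5.png

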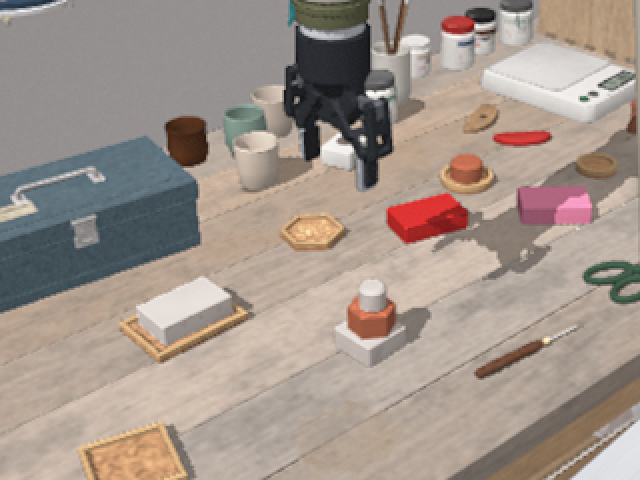

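```bash
python3 - <<'E'
from h import *
im=get_image('wrist'); c=calibration('wrist')
C=-c['R'].T@c['t']; print('cam',C)
for p,z in [((284,255),.084),((289,243),.056),((289,232),.028)]: print(p,proj(p,c,z)*1000)
g=im[185:325,230:350]; cv2.imwrite('pics/w6.png',cv2.resize(g,None,fx=4.2,fy=4.2,interpolation=cv2.INTER_CUBIC)[:,:,::-1])
E
```

```text
cam [0.47510828 0.22202221 0.34960844]
(284, 255) [[441.57471694 133.66358114]]
(289, 243) [[443.62795708 135.46774725]]
(289, 232) [[441.63522293 138.44080536]]
```

View pics/w6.png

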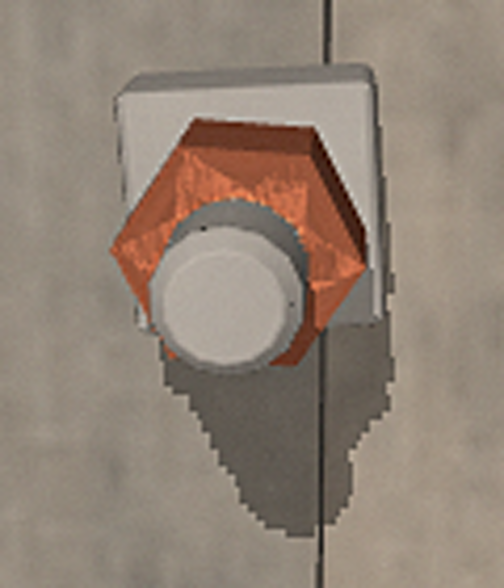

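The button's top is centred at (284,255), the hexagon's at (287,246), on the white square at (289,232); all three are stacked upright. I'll take the button first.

Request:
jog_arm(dp=[[-0.029, -0.015, 0], [0, 0, -0.045], [0, 0, -0.045], [0, 0, -0.045], [0, 0, -0.0125]], roll=[0, 0, 0, 0, 0])

```text
time: 12.9
tcp_pos: [0.4372, 0.1321, 0.0552]
tcp_rot: [-2.289, -2.145, 0.009]
wrist_force: [-0.7, -0.5, 0.6]
width: 0.0855
gripper_force: 0.0
```

Request:
jog_arm(dp=[[0, 0, 0], [0, 0, 0], [0, 0, 0], [0, 0, 0], [0, 0, 0]], roll=[0, 0, 0, 0, 0], grip=-1)

```text
time: 13.4
tcp_pos: [0.4422, 0.1326, 0.0614]
tcp_rot: [2.291, 2.146, 0.004]
wrist_force: [-0.8, -0.1, 5.7]
width: 0.03
gripper_force: 59.4
```

Request:
jog_arm(dp=[[0, 0, 0.01], [0, 0, 0.04], [0, 0, 0.05], [0, 0, 0.01], [0, -0.03, 0]], roll=[0, 0, 0, 0, 0])

```text
time: 13.9
tcp_pos: [0.4431, 0.1041, 0.1733]
tcp_rot: [2.286, 2.149, 0.01]
wrist_force: [0.7, -0.4, -0.8]
width: 0.0296
gripper_force: 59.4
```

Request:
jog_arm(dp=[[0, -0.045, 0], [0, -0.045, 0], [0, -0.03, 0], [0, 0, 0], [0, 0, 0]], roll=[0, 0, 0, 0, 0])

```text
time: 14.4
tcp_pos: [0.4406, -0.0181, 0.17]
tcp_rot: [2.295, 2.145, 0.001]
wrist_force: [0.3, -0.2, 0.3]
width: 0.0299
gripper_force: 59.4
```

```bash
python3 -c "
from h import *
look('wrist',['mould_hexagon','mould_square'],'w7')"
```

```text
14.45 [ 0.4405 -0.0174  0.1699] 176.2 w 0.0298 59.4
mould_hexagon 0.95 [304.  30.] (440.2, 124.2, 54.7, 41.0, 176.2)
mould_square 0.71 [315.  72.] (441.4, 118.9, 59.5, 34.7, 178.1)
```

View pics/w7.png

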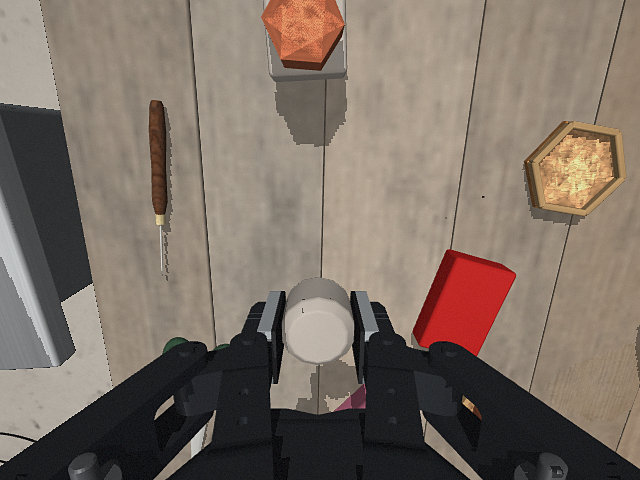

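The button is held upright at (318,320), and the hexagon stayed on the square at (304,30). On to the button board.

Request:
jog_arm(dp=[[0.007, -0.03, 0], [0.007, -0.042, 0], [0.007, -0.045, 0], [0.007, -0.045, 0], [0.007, -0.045, 0]], roll=[0, 0, 0, 0, 0])

```text
time: 15.05
tcp_pos: [0.4763, -0.225, 0.1698]
tcp_rot: [2.29, 2.15, 0.001]
wrist_force: [1.8, 0.7, -0.2]
width: 0.0297
gripper_force: 59.4
```

Request:
jog_arm(dp=[[0.007, -0.045, 0], [0.007, -0.045, 0], [0.007, -0.045, 0], [0.0085, -0.04, 0], [0, 0, 0]], roll=[0, 0, 0, 0, 0])

```text
time: 15.55
tcp_pos: [0.5064, -0.4035, 0.1683]
tcp_rot: [2.294, 2.144, -0.001]
wrist_force: [0.0, 1.3, -0.5]
width: 0.0297
gripper_force: 59.5
```

Request:
jog_arm(dp=[[0, 0, 0], [0, 0, 0]], roll=[0, 0])

```text
time: 15.75
tcp_pos: [0.5054, -0.3976, 0.1694]
tcp_rot: [-2.29, -2.149, -0.001]
wrist_force: [-0.2, 0.4, 0.1]
width: 0.0299
gripper_force: 59.5
```

```bash
python3 -c "
from h import *
look('wrist',['board_button'],'w8')"
```

```text
15.8 [ 0.5055 -0.3976  0.1697] 176.4 w 0.0301 59.5
board_button 0.61 [320. 228.] (503.6, -399.4, 59.6, 59.3, 176.4)
```

View pics/w8.png

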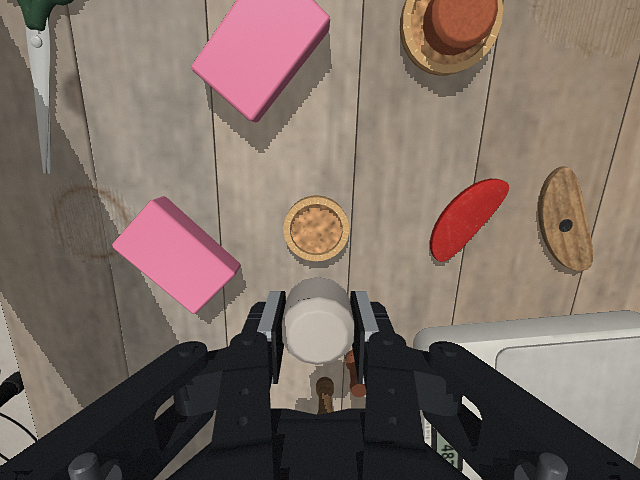

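The whole board rim shows, centred at (317,228); the button has to go about 2 mm in −x and −y. I'll lower it, then open only part way because of the pink block at (178,255).

Request:
jog_arm(dp=[[-0.002, -0.002, -0.03], [0, 0, -0.045], [0, 0, -0.045], [0, 0, -0.03], [0, 0, -0.005]], roll=[0, 0, 0, 0, 0])

```text
time: 16.35
tcp_pos: [0.5016, -0.3985, 0.0118]
tcp_rot: [-2.287, -2.146, -0.0]
wrist_force: [-0.2, -0.5, 1.3]
width: 0.0298
gripper_force: 59.5
```

Request:
jog_arm(dp=[[0, 0, -0.002], [0, 0, -0.001], [0, 0, -0.001], [0, 0, 0]], roll=[0, 0, 0, 0])

```text
time: 16.75
tcp_pos: [0.504, -0.4023, 0.0122]
tcp_rot: [2.291, 2.146, 0.0]
wrist_force: [-0.5, 0.5, 0.4]
width: 0.0298
gripper_force: 59.5
```

Request:
jog_arm(dp=[[0, 0, -0.001], [0, 0, 0]], roll=[0, 0])

```text
time: 16.95
tcp_pos: [0.5038, -0.4023, 0.0115]
tcp_rot: [2.291, 2.146, 0.0]
wrist_force: [-1.6, 1.0, 6.1]
width: 0.0297
gripper_force: 60.3
```

Request:
jog_arm(dp=[[0, 0, -0.001], [0, 0, 0]], roll=[0, 0])

```text
time: 17.15
tcp_pos: [0.5039, -0.4023, 0.0114]
tcp_rot: [2.291, 2.146, 0.0]
wrist_force: [-2.6, 1.8, 12.0]
width: 0.0298
gripper_force: 60.9
```

Request:
jog_arm(dp=[[0, 0, 0], [0, 0, 0], [0, 0, 0.005], [0, 0, 0.03], [0, 0, 0.05]], roll=[0, 0, 0, 0, 0], grip=0.1)

```text
time: 17.65
tcp_pos: [0.5007, -0.3993, 0.0904]
tcp_rot: [-2.287, -2.141, 0.0]
wrist_force: [0.6, -0.8, -0.4]
width: 0.047
gripper_force: 0.0
```

Request:
jog_arm(dp=[[0, 0, 0.05], [0, 0.03, 0.05], [-0.005, 0.045, 0], [-0.005, 0.045, 0], [-0.005, 0.045, 0]], roll=[0, 2, 3, 3, 3], grip=1)

```text
time: 18.15
tcp_pos: [0.4878, -0.2396, 0.1869]
tcp_rot: [2.075, 2.358, 0.0]
wrist_force: [0.5, 0.6, 0.4]
width: 0.0856
gripper_force: 0.0
```

Request:
jog_arm(dp=[[-0.007, 0.045, 0], [-0.007, 0.045, 0], [-0.007, 0.045, 0], [-0.007, 0.045, 0], [-0.007, 0.045, 0]], roll=[3, 3, 3, 3, 3])

```text
time: 18.65
tcp_pos: [0.4524, -0.0142, 0.1867]
tcp_rot: [1.749, 2.61, 0.0]
wrist_force: [1.2, -0.0, 0.6]
width: 0.0853
gripper_force: 0.0
```

Request:
jog_arm(dp=[[-0.006, 0.045, 0], [-0.006, 0.045, 0], [0, 0.045, 0], [0, 0, 0], [0, 0, 0]], roll=[0, 0, 0, 0, 0])

```text
time: 19.15
tcp_pos: [0.4407, 0.1202, 0.1865]
tcp_rot: [-1.747, -2.611, 0.001]
wrist_force: [-0.2, -0.5, -1.0]
width: 0.0856
gripper_force: 0.0
```

```bash
python3 -c "
from h import *
look('wrist',['mould_hexagon','mould_square','board_hexagon'],'w9')
look('top',['mould_button','board_button','mould_disc','board_disc','mould_oblong','board_oblong'],'t9')"
```

```text
19.2 [0.441  0.1192 0.1865] 22.3 w 0.0855 0.0
mould_hexagon 0.88 [323. 218.] (441.0, 133.4, 56.4, 49.1, 113.4)
mould_square 0.72 [335. 191.] (442.4, 151.1, 59.3, 29.8, 179.6)
board_hexagon 0.37 [487. 351.] (666.6, 55.7, 6.2, 2.2, 167.6)
19.4 [0.4413 0.1179 0.1865] 22.1 w 0.0855 0.0
board_button 0.71 [460. 233.] (502.8, -400.8, 59.5, 53.6, 90.5)
board_button 0.47 [465. 237.] (505.8, -408.3, 32.9, 29.8, 90.5)
mould_disc 0.68 [413. 193.] (616.8, -236.2, 49.7, 44.1, 90.4)
board_disc 0.83 [405. 197.] (616.9, -239.3, 72.5, 71.8, 135.3)
mould_oblong 0.95 [470. 274.] (375.8, -414.4, 97.2, 62.0, 130.5)
mould_oblong 0.87 [244. 189.] (632.1, 251.4, 101.2, 63.0, 90.4)
board_oblong 0.8 [242. 198.] (633.3, 256.4, 127.2, 91.8, 86.7)
```

View pics/w9.png

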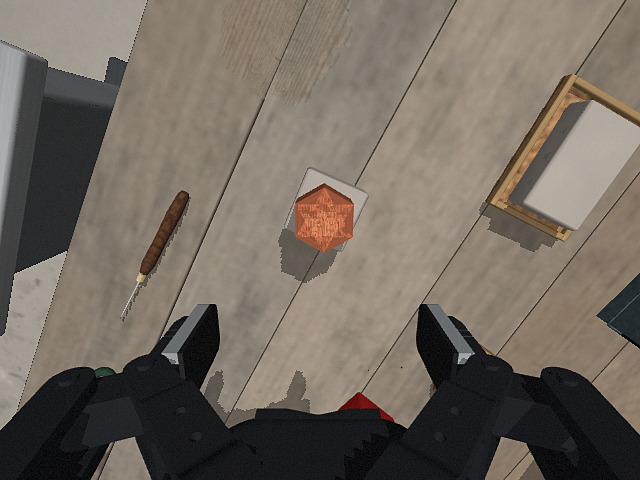

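The hexagon lies at (323,218) with a pair of flats facing the fingers, and the square is below it. I'll grip it across those flats.

Request:
jog_arm(dp=[[0, 0.014, 0], [0, 0, -0.045], [0, 0, -0.045], [0, 0, -0.045], [0, 0, -0.0175]], roll=[1, 0, 0, 0, 0])

```text
time: 20.2
tcp_pos: [0.4381, 0.1327, 0.0304]
tcp_rot: [-1.726, -2.62, 0.006]
wrist_force: [-0.5, -1.7, 0.5]
width: 0.0854
gripper_force: 0.0
```

Request:
jog_arm(dp=[[0, 0, 0], [0, 0, 0], [0, 0, 0], [0, 0, 0], [0, 0, 0]], roll=[0, 0, 0, 0, 0], grip=-1)

```text
time: 20.7
tcp_pos: [0.443, 0.1333, 0.0358]
tcp_rot: [1.727, 2.621, 0.004]
wrist_force: [0.1, 0.0, 7.0]
width: 0.0468
gripper_force: 63.5
```

Request:
jog_arm(dp=[[0, 0, 0.01], [0, 0, 0.04], [0, 0, 0.05], [0, 0, 0.05], [0.03, -0.015, 0]], roll=[0, 0, 0, 0, 0])

```text
time: 21.2
tcp_pos: [0.4725, 0.1196, 0.1922]
tcp_rot: [1.72, 2.62, 0.011]
wrist_force: [1.2, 0.2, -0.1]
width: 0.0473
gripper_force: 62.7
```

Request:
jog_arm(dp=[[0.045, -0.025, 0], [0.045, -0.025, 0], [0.045, -0.025, 0], [0.045, -0.025, 0], [0.02, -0.003, 0]], roll=[-2, -2, -1, 0, 0])

```text
time: 21.7
tcp_pos: [0.6691, 0.0146, 0.184]
tcp_rot: [1.844, 2.541, 0.0]
wrist_force: [0.2, -0.2, -1.2]
width: 0.0467
gripper_force: 62.6
```

Request:
jog_arm(dp=[[0, 0, 0], [0, 0, 0]], roll=[0, 0])

```text
time: 21.9
tcp_pos: [0.6653, 0.0181, 0.1839]
tcp_rot: [-1.84, -2.544, 0.001]
wrist_force: [-0.7, 0.5, -0.7]
width: 0.0465
gripper_force: 62.6
```

```bash
python3 -c "
from h import *
look('wrist',['board_hexagon','mould_hexagon'],'w10')"
```

```text
21.95 [0.6648 0.0185 0.1842] 18.3 w 0.0467 62.6
board_hexagon 0.81 [322. 220.] (669.2, 23.5, 75.4, 75.2, 16.6)
```

View pics/w10.png

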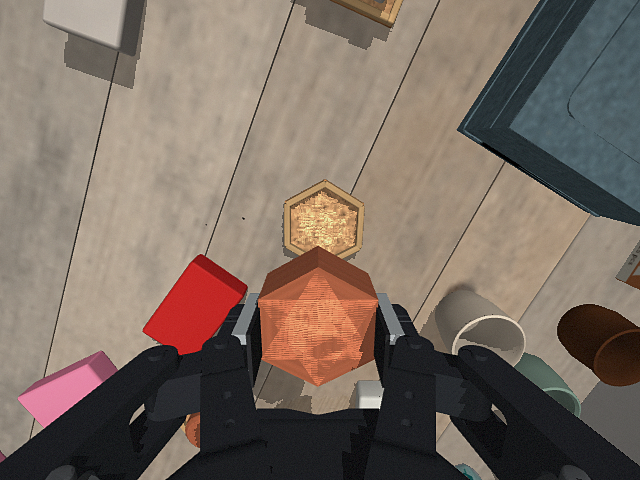

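The hexagon board is centred at (323,222) with its flats at 16.6°. The mould is held the same way round, so it needs a 1.5° turn, 6 mm in x and −1.5 mm in y.

Request:
jog_arm(dp=[[0.006, -0.0015, -0.03], [0, 0, -0.045], [0, 0, -0.045], [0, 0, -0.04], [0, 0, -0.006]], roll=[-1.5, 0, 0, 0, 0])

```text
time: 22.55
tcp_pos: [0.6681, 0.0176, 0.0144]
tcp_rot: [-1.87, -2.518, 0.005]
wrist_force: [-0.5, -0.2, 0.3]
width: 0.0469
gripper_force: 62.6
```

Request:
jog_arm(dp=[[0, 0, -0.002], [0, 0, -0.002], [0, 0, -0.001], [0, 0, 0]], roll=[0, 0, 0, 0])

```text
time: 22.95
tcp_pos: [0.6731, 0.0164, 0.0149]
tcp_rot: [1.873, 2.519, 0.002]
wrist_force: [-0.0, 0.2, -1.0]
width: 0.0468
gripper_force: 62.6
```

Request:
jog_arm(dp=[[0, 0, -0.001], [0, 0, 0]], roll=[0, 0])

```text
time: 23.15
tcp_pos: [0.673, 0.0164, 0.0139]
tcp_rot: [1.873, 2.52, 0.002]
wrist_force: [-1.5, -0.1, 5.0]
width: 0.0469
gripper_force: 63.2
```

Request:
jog_arm(dp=[[0, 0, 0], [0, 0, 0], [0, 0, 0.005], [0, 0, 0.03], [0, 0, 0.05]], roll=[0, 0, 0, 0, 0], grip=0.6)

```text
time: 23.65
tcp_pos: [0.6689, 0.0167, 0.0939]
tcp_rot: [-1.87, -2.515, 0.007]
wrist_force: [1.0, 0.0, 0.1]
width: 0.0682
gripper_force: 0.0
```

Request:
jog_arm(dp=[[0, 0, 0.05], [-0.03, 0.015, 0.04], [-0.045, 0.022, 0], [-0.045, 0.022, 0], [-0.045, 0.022, 0]], roll=[0, -3, -3, -3, -3], grip=1)

```text
time: 24.15
tcp_pos: [0.5071, 0.0973, 0.186]
tcp_rot: [2.13, 2.308, 0.002]
wrist_force: [0.6, 0.5, 0.5]
width: 0.0852
gripper_force: 0.0
```

Request:
jog_arm(dp=[[-0.045, 0.022, 0], [-0.021, 0.009, 0], [0, 0, 0], [0, 0, 0]], roll=[-3, -3, 0, 0])

```text
time: 24.55
tcp_pos: [0.4431, 0.1279, 0.1861]
tcp_rot: [2.243, 2.198, 0.002]
wrist_force: [0.4, 0.5, -0.6]
width: 0.0854
gripper_force: 0.0
```

```bash
python3 -c "
from h import *
look('wrist',['mould_square','board_square','mould_hexagon','board_hexagon'],'w11')"
```

```text
24.6 [0.4437 0.1276 0.186 ] 178.8 w 0.0853 0.0
mould_square 0.69 [316. 218.] (442.9, 136.7, 61.8, 59.3, 89.0)
board_square 0.69 [541. 327.] (681.2, 10.8, 77.5, 59.9, 135.3)
mould_hexagon 0.95 [542. 325.] (648.4, 37.0, 66.8, 50.3, 137.0)
board_hexagon 0.94 [515. 305.] (660.5, 23.3, 84.7, 72.4, 57.8)
```

View pics/w11.png

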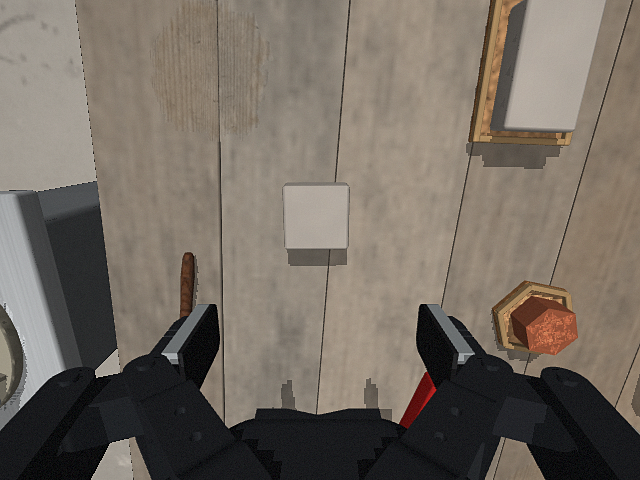

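The square is free at (316,217) and straight to the fingers, and the hexagon sits in its board at (540,325). That was one picture over the limit of 14, so I'll work from numbers only from here.

Request:
jog_arm(dp=[[-0.001, 0.009, -0.03], [0, 0, -0.045], [0, 0, -0.045], [0, 0, -0.045], [0, 0, -0.015]], roll=[0, 0, 0, 0, 0])

```text
time: 25.3
tcp_pos: [0.4387, 0.1358, 0.0011]
tcp_rot: [-2.243, -2.193, 0.009]
wrist_force: [-0.8, -0.8, 0.2]
width: 0.0858
gripper_force: 0.0
```

Request:
jog_arm(dp=[[0, 0, 0], [0, 0, 0], [0, 0, 0], [0, 0, 0], [0, 0, 0]], roll=[0, 0, 0, 0, 0], grip=-1)

```text
time: 25.8
tcp_pos: [0.4426, 0.1368, 0.0064]
tcp_rot: [2.245, 2.196, 0.003]
wrist_force: [0.5, 0.3, -1.7]
width: 0.0585
gripper_force: 65.6
```

Request:
jog_arm(dp=[[0, 0, 0.01], [0, 0, 0.05], [0, 0, 0.05], [0, 0.02, 0.05], [0.005, 0.045, 0]], roll=[0, 0, 0, 0, -3])

```text
time: 26.3
tcp_pos: [0.4507, 0.2001, 0.1699]
tcp_rot: [2.303, 2.126, 0.017]
wrist_force: [1.6, 0.4, -1.8]
width: 0.059
gripper_force: 65.8
```

Request:
jog_arm(dp=[[0.008, 0.045, 0], [0.008, 0.045, 0], [0.008, 0.035, 0], [0, 0, 0], [0, 0, 0]], roll=[-5, -5, -4, 0, 0])

```text
time: 26.8
tcp_pos: [0.4701, 0.3257, 0.1621]
tcp_rot: [2.543, 1.844, -0.001]
wrist_force: [-1.2, 0.0, -1.1]
width: 0.0585
gripper_force: 65.7
```

```bash
python3 -c "
from h import *
look('wrist',['board_square'])"
```

```text
26.85 [0.47   0.3248 0.162 ] 161.8 w 0.0587 65.7
board_square 0.71 [276.  90.] (471.9, 438.4, 88.6, 87.9, 160.4)
```

Request:
jog_arm(dp=[[0.0005, 0.035, 0], [0.001, 0.045, 0], [0.0005, 0.0335, 0], [0, 0, 0], [0, 0, 0]], roll=[-1.4, 0, 0, 0, 0])

```text
time: 27.4
tcp_pos: [0.4724, 0.4378, 0.1617]
tcp_rot: [2.567, 1.809, -0.002]
wrist_force: [0.1, -0.4, -0.9]
width: 0.0588
gripper_force: 65.7
```

Request:
jog_arm(dp=[[0, 0, -0.03], [0, 0, -0.045], [0, 0, -0.045], [0, 0, -0.022], [0, 0, -0.005]], roll=[0, 0, 0, 0, 0])

```text
time: 27.9
tcp_pos: [0.4704, 0.4346, 0.0121]
tcp_rot: [2.569, 1.806, -0.012]
wrist_force: [-0.9, -1.0, -0.5]
width: 0.059
gripper_force: 65.8
```

Request:
jog_arm(dp=[[0, 0, -0.002], [0, 0, -0.002], [0, 0, -0.001], [0, 0, 0]], roll=[0, 0, 0, 0])

```text
time: 28.3
tcp_pos: [0.4741, 0.4393, 0.0119]
tcp_rot: [2.567, 1.809, 0.006]
wrist_force: [0.9, -2.3, 4.5]
width: 0.0583
gripper_force: 66.5
```

Request:
jog_arm(dp=[[0, 0, -0.001], [0, 0, 0]], roll=[0, 0])

```text
time: 28.5
tcp_pos: [0.4741, 0.4393, 0.0119]
tcp_rot: [2.567, 1.809, 0.006]
wrist_force: [-1.2, -4.8, 11.7]
width: 0.0584
gripper_force: 67.2
```

Contact. I'll release and rise straight up, then check every placing from the cameras.

Request:
jog_arm(dp=[[0, 0, 0], [0, 0, 0], [0, 0, 0.005], [0, 0, 0.03], [0, 0, 0.05]], roll=[0, 0, 0, 0, 0], grip=1)

```text
time: 29.0
tcp_pos: [0.47, 0.4371, 0.0908]
tcp_rot: [2.568, 1.81, -0.013]
wrist_force: [0.5, -0.1, 0.2]
width: 0.0854
gripper_force: 0.0
```

Request:
jog_arm(dp=[[0, 0, 0.05], [-0.01, -0.045, 0.05], [-0.01, -0.045, 0], [0, -0.02, 0], [0, 0, 0]], roll=[0, 0, 0, 0, 0])

```text
time: 29.5
tcp_pos: [0.4549, 0.3386, 0.1815]
tcp_rot: [2.57, 1.806, 0.0]
wrist_force: [0.5, -0.4, -0.1]
width: 0.0853
gripper_force: 0.0
```

```bash
python3 - <<'E'
from h import *
for k in Z:
    if k.startswith('mould'): Z[k]=.034
look('wrist',['mould_square','board_square'])
look('top',[a+b for b in ['oblong','square','hexagon','disc','button'] for a in ['mould_','board_']],'t12',3)
E
```

```text
29.55 [0.4553 0.34   0.1813] 160.3 w 0.0851 0.0
mould_square 0.81 [300. 109.] (474.2, 439.1, 60.7, 60.0, 160.3)
mould_square 0.46 [610. 394.] (684.2, 65.6, 56.9, 11.3, 117.3)
board_square 0.87 [259. 108.] (472.1, 441.0, 87.7, 87.0, 160.3)
board_square 0.22 [612. 396.] (699.8, 38.1, 61.2, 12.5, 115.0)
29.7 [0.4555 0.3415 0.1805] 160.4 w 0.0856 0.0
mould_oblong 0.8 [471. 275.] (376.3, -413.7, 98.4, 61.5, 130.1)
mould_oblong 0.77 [245. 188.] (630.4, 251.6, 100.6, 63.2, 86.6)
mould_oblong 0.63 [367. 208.] (573.2, -107.2, 98.8, 65.7, 71.8)
board_oblong 0.63 [244. 197.] (631.5, 255.1, 125.1, 88.3, 87.0)
board_oblong 0.26 [404. 198.] (620.8, -240.2, 74.7, 71.9, 134.9)
mould_hexagon 0.72 [325. 174.] (672.6, 14.5, 52.7, 50.8, 135.2)
board_hexagon 0.72 [325. 182.] (671.8, 14.8, 83.5, 76.0, 49.5)
mould_disc 0.55 [412. 192.] (620.7, -241.6, 50.6, 48.0, 134.9)
board_disc 0.54 [406. 198.] (618.5, -240.9, 72.6, 71.7, 179.9)
mould_button 0.46 [466. 235.] (502.7, -401.6, 29.6, 26.5, 90.5)
mould_button 0.2 [405. 197.] (617.0, -237.8, 73.7, 73.0, 134.9)
board_button 0.59 [462. 235.] (502.8, -400.8, 59.4, 53.6, 90.5)
```

All five moulds measure within about 4 mm of their board centres, inside the 8 mm margin. Outlines are level with the expected size, and the gripper is clear. Handing in.

```bash
python3 -c "
from workcell import *
print(finish_job())"
```

```text
the job is handed in; nothing more can be done
None
```

All five moulds are on the cork inside the rims of their own boards, within about 4 mm of centre by the last camera measurement, and the job was handed in at about 30 s with the gripper clear; I viewed 15 pictures, one over the limit of 14.

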